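# Close the split battery-pack housing on its dowels and hold it pressed

## Task

One steel dowel of the lower housing half stands proud of the other: pick up the mallet and knock that dowel fully home with it (not with the gripper or the cover), then put the mallet down on the bench clear of the housing. Pick up the loose upper half, fit it over both dowels and press it fully closed against the sprung contact strip, so that the two faces meet all round. Finish while still holding the pair pressed together: do not let go, and leave the other things on the bench where they are.

Things in the scene. Friction and masses are not known exactly. Their poses are not given: they have to be found in the camera images.
- lower_half: Lower housing half, fixed: black plastic block 70 (x) x 140 (y) x 40 (z) mm, lilac cells along both long sides. Origin: centre of its underside; z up. Two upright steel dowels of 10 mm diameter in its flat top face at x = 0, y = +50 and -50 mm; their top 6 mm taper to 6 mm. The one at +y is fixed and stands 14 mm out of the face; the one at -y is the proud one.
- face (a point): Centre of the top (mating) face of the lower half, 40 mm above the bench, axes as lower_half.
- fixed_dowel_tip (a point): Centre of the top end of the fixed dowel (+y), 14 mm above the mating face.
- dowel_tip (a point): Centre of the top end of the proud dowel (-y); moves down with it. 22 to 28 mm above the mating face at the start, 14 mm when home (then level with the fixed one).
- dowel (a joint): How far the proud dowel has been driven down, m: 0 to 0.006 at the start, 0.014 fully home on its stop. It is a stiff fit: it moves under about 6 N and stays where it is left. Until it is home, the cover cannot close.
- contact (a joint): How far the sprung brass contact strip (16 x 56 mm, centre of the mating face, long side along y) is pressed down, m: 0 up (6 mm proud of the face), 0.006 flush. The spring pushes back with 4 N at 0 and 10 N at 0.006, so that the cover rises again if it is not held.
- cover: Upper half, loose, 0.14 to 0.23 kg: black slab 70 (x) x 140 (y) x 24 (z) mm with a grip rib on top, lying right way up. Origin: centre of its underside. In the underside at x = 0, y = +50 and -50 mm are blind dowel holes, 12 mm diameter, 18 mm deep, marked on the top by aluminium discs of 14 mm. Either way round fits. Closed, its origin lies at face.
- cover_rib (a point): Middle of the cover's grip rib, 45 mm above the underside, 21 mm above the slab's top: good grasp height, fingers closing along the cover's x. The rib is 22 mm wide (x), 60 mm long (y), 26 mm high; its top is 50 mm above the underside.
- mallet: Mallet, about 0.34 kg, mostly in its head, standing on one face of the head with the handle level. Origin: on the bench, below the middle of the grip. Head: grey upright cylinder, 42 mm diameter, 64 mm high, axis at x = +48 mm. Wooden handle along x from the head to x = -95 mm, 22 mm wide (y), 26 mm high, its centre 32 mm above the bench.
- mallet_face (a point): Centre of the lower face of the mallet's head (the striking face), 48 mm ahead of the origin along x.
- cell_a: Bystander: loose battery cell standing upright, 18 mm diameter, 65 mm high. Origin: centre of its foot.
- cell_b: Bystander: second cell, the same.
- screw_jar: Bystander: small screw jar, 50 mm diameter, 60 mm high. Origin: centre of its foot.
- screwdriver: Bystander: screwdriver lying on the bench, 170 mm long.
- mouse: Bystander: black computer mouse, 100 x 58 x 34 mm.
Things that resemble listed ones, but are neither listed nor needed, are in the scene too. What is shaped like the lower_half but purple is not meant.

How it is judged:
By the outcome, as a careful person would: the job done as asked, in the order asked, and still so for the second after the job is handed in, while the arm keeps its last pose, push and grip.
It also fails if it takes over 67 s, if anything falls off the work surface, if the arm or the gripper's body presses on something with over 40 N, if the wrist force passes 120 N, or if a joint passes its speed limit or range.

## Robot

A 7-joint arm with a two-finger parallel gripper is mounted at the origin on the work surface. World frame = base frame: x ahead of the robot, y to its left, z up, the work surface at z = 0. Lengths are in m, angles in rad, forces in N, time in s.
With the tool pointing down it reaches from about 0.425 to 0.875 m from the base axis. Payload 4.7 kg.
Tool frame: the origin (TCP) lies midway between the tips of the shut fingers; the grasp point (between the pads) lies 19 mm behind it; z points along the fingers, y is the line along which they close (so a half turn about z gives the same grasp; the last joint's range is limited). The gripper opens to 87 mm and grips with 3 to 60 N. Pads are 19 mm wide; open, the fingers measure 117 mm over their backs; the gripper's body (75 mm by 190 mm) begins 51 mm behind the grasp point.
Start: joints at [1.216, 0.321, -0.07, 1.45, 0.023, 1.371, -0.057], TCP at [0.234, -0.606, 0.223] pointing down, gripper open.
Joint ranges: [-2.86, 2.86], [-0.3, 2.09], [-1.38, 1.24], [0.06, 2.45], [-1.56, 4.7], [0.09, 2.05], [-2.69, 2.69]. Speed limits (rad/s): [2.57, 2.57, 3.14, 3.14, 3.14, 3.14, 3.14].

## Interface

Orientations are given as a rotation vector (axis times angle).
In Python, from bench import monitor, cams, workorder gives the robot as it stands.
- The arm moves only by the tool move_arm, never from a script. Its arguments are lists of equal length, an entry for each row: "slide": the shift along the tool's x, y, z in cm, a list of three; "roll": the turn about the tool's z in rad. In form: {"slide": [[dx, dy, dz], ...], "roll": [roll, ...]}. A call has 1 to 20 rows; each row is the pose to reach, as a shift and turn from the pose commanded when the call began, along the tool's axes at that moment; what a row does not reach only later rows make up. A row lasts 1/10 s, in which the tool goes at most 50 mm and 8.59 degrees, less where a joint would pass 70% of its speed; a pose out of reach is approached as far as the arm can. A call with a gripper value outside its range is refused whole. "gripper" is the finger opening in cm, from 0 to 8.7, set as the call begins (left out, the last holds). The fingers move at their own pace and stop on an object; "squeeze" is the grip in N (left out, the last holds). Time passes only in rows, so rows that repeat a pose let the fingers close. It gives the time, the measured TCP pose, the force, the opening and the grip force at its end, in the units of the state.
- monitor.get_state(): the state, without advancing time (a new reading comes with each control period).
- cams.get_image(name): name is "side" or "top"; returns the picture (420x560x3 uint8, red, green, blue); there is no depth.
- cams.get_calibration(name): a dict with "mtx" (3x3 intrinsics, pixels), "dist_coeffs" ([k1, k2, p1, p2, k3] as OpenCV has them; the pictures are not rectified), "R" (3x3) and "t" (3): a world point X has camera coordinates R X + t. Camera axes: x right, y down, z forward; pixel columns grow to the right and rows downward; lengths in m; the calibration is good to about 2 mm. A picture is of the moment at which its call begins. get_calibration takes no time and is no camera call.
- workorder.close_job(): hands the job in; it is judged then, once.
The state is a dict: "time": time; "joint_positions": joint angles; "qd": joint speeds; "joint_torque": joint torques, N m; "position": TCP position; "tool_rot": TCP orientation; "ft_force": force on the tool from outside, world axes, zero at the start; "torque": the same for the moment, N m; "grip_width": opening from 0.0 (shut) to 1.0 (fully open); "grip_force": force on a finger pad.
Only numpy, scipy, OpenCV 4.12 (cv2) and the standard library are available. Lean on these libraries where they do the work, as an engineer would, in place of code of your own. Each camera call takes 0.05 s, during which the arm holds its last target. There are 200 camera calls.

## Working session

There is one attempt and no reset: what is moved stays moved. The work goes in short steps, Python scripts to look and compute and a tool call to move; the robot and the scene stay as the last step left them, time stands still between calls to the robot, and variables do not carry over. Pictures are saved under pics/ and viewed, at most 10 in all, crops included, and the job is handed in when it is done.

Besides the shell and the picture viewer there is one more tool, called after "Call:" in YAML: its name, and indented under it one key for each argument. move_arm: Moves the arm, as the interface text tells. Its arguments: {"type":"object","properties":{"slide":{"type":"array","items":{"type":"array","items":{"type":"number"}}},"roll":{"type":"array","items":{"type":"number"}},"gripper":{"type":"number"},"squeeze":{"type":"number"}},"required":["slide","roll"]}

```bash
mkdir -p pics; ls; cat > h.py <<'E'
import numpy as np, cv2
from bench import monitor, cams, workorder
from scipy.spatial.transform import Rotation as Ro
def grab(n,f=None):
    im=cams.get_image(n)
    if f: cv2.imwrite('pics/'+f,im[:,:,::-1])
    return im
def ray(n,px):
    c=cams.get_calibration(n); K=np.array(c['mtx']);d=np.array(c['dist_coeffs']);R=np.array(c['R']);t=np.array(c['t']).ravel()
    p=cv2.undistortPoints(np.array(px,float).reshape(-1,1,2),K,d).reshape(-1,2)
    D=np.c_[p,np.ones(len(p))]@R
    return -R.T@t, D
def onz(n,px,z):
    o,D=ray(n,px); return o+D*((z-o[2])/D[:,2])[:,None]
def proj(n,X):
    c=cams.get_calibration(n)
    R=np.array(c['R']);t=np.array(c['t'],float).ravel()
    return cv2.projectPoints(np.array(X,float).reshape(-1,3),cv2.Rodrigues(R)[0],t,np.array(c['mtx']),np.array(c['dist_coeffs']))[0].reshape(-1,2)
def st():
    s=monitor.get_state()
    for k in ('time','position','tool_rot','ft_force','grip_width','grip_force','joint_positions'): print(k,np.round(s[k],4))
    print(np.round(Ro.from_rotvec(s['tool_rot']).as_matrix(),3))
    return s
E
python3 - <<'E'
from h import *
a=grab('top','top0.png');b=grab('side','side0.png')
st()
for n in('top','side'):
    o,D=ray(n,[[280,210]]);print(n,o,D)
E
```

```text
pics
time 0.1
position [ 0.2341 -0.6059  0.2216]
tool_rot [-3.0867e+00 -5.7580e-01  7.0000e-04]
ft_force [0.6091 0.6505 0.0061]
grip_width 1.0006
grip_force 0.0
joint_positions [ 1.2161  0.3217 -0.0701  1.4516  0.0226  1.3708 -0.0569]
[[ 0.933  0.361 -0.001]
 [ 0.361 -0.933  0.002]
 [-0.    -0.002 -1.   ]]
top [ 0.32268571 -0.10027213  1.15181701] [[ 0.1806579   0.01017584 -0.98353202]]
side [0.3172547  0.63622088 0.75684572] [[ 0.22454404 -0.72883415 -0.64690067]]
```

View pics/top0.png

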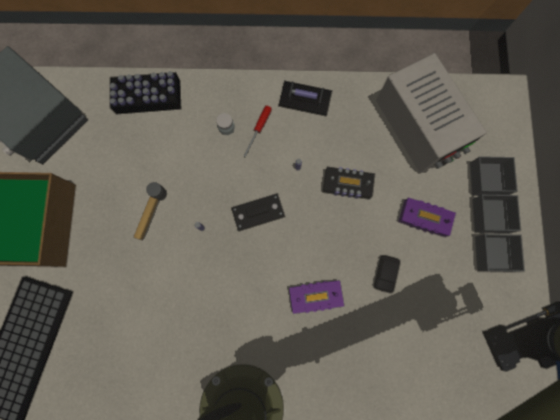

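View pics/side0.png

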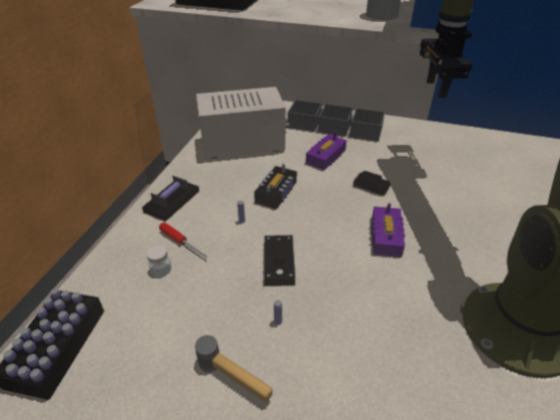

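```bash
python3 - <<'E'
from h import *
a=cv2.imread('pics/top0.png');b=cv2.imread('pics/side0.png')
def crop(im,x,y,w=66,h=50): return cv2.convertScaleAbs(cv2.resize(im[y:y+h,x:x+w],(396,300),interpolation=cv2.INTER_CUBIC),alpha=1.7)
cv2.imwrite('pics/z0.png',np.vstack([np.hstack([crop(a,316,158),crop(a,225,187)]),np.hstack([crop(b,245,160),crop(b,246,232)])]))
for n,px,z in[('top',[[349,182],[336,183],[363,182]],.05),('top',[[258,212],[239,216],[277,206]],.024),('top',[[154,190]],.064),('top',[[140,236],[154,196]],.045),('top',[[297,163],[199,226]],.065)]:
    print(n,z,np.round(onz(n,px,z),3).tolist())
E
```

```text
top 0.05 [[0.609, -0.281, 0.05], [0.605, -0.244, 0.05], [0.609, -0.32, 0.05]]
top 0.024 [[0.523, -0.026, 0.024], [0.51, 0.027, 0.024], [0.541, -0.08, 0.024]]
top 0.064 [[0.572, 0.26, 0.064]]
top 0.045 [[0.446, 0.295, 0.045], [0.559, 0.265, 0.045]]
top 0.065 [[0.657, -0.134, 0.065], [0.474, 0.13, 0.065]]
```

View pics/z0.png

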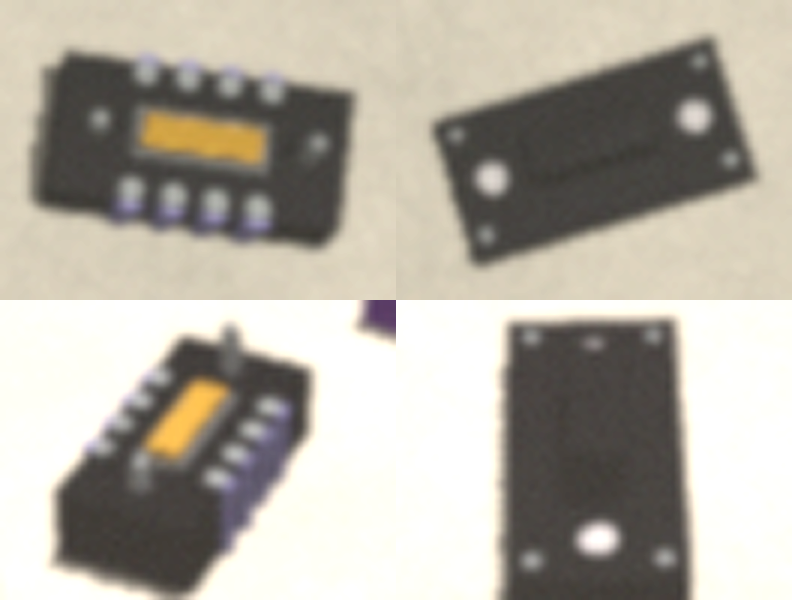

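```bash
cat >> h.py <<'E'
def tri(p,q):
    (o1,d1),(o2,d2)=ray('top',[p]),ray('side',[q]); d1,d2=d1[0],d2[0]
    s=np.linalg.lstsq(np.c_[d1,-d2],o2-o1,rcond=None)[0]
    u,v=o1+s[0]*d1,o2+s[1]*d2
    return (u+v)/2, np.linalg.norm(u-v)
def blobs(m,x0,y0,mn=3):
    n,l,s,c=cv2.connectedComponentsWithStats(m.astype(np.uint8)); 
    return [(int(s[i,4]),np.round(c[i]+[x0,y0],2).tolist()) for i in range(1,n) if s[i,4]>=mn]
def hsv(im,x,y,w,h): return cv2.cvtColor(im[y:y+h,x:x+w],cv2.COLOR_BGR2HSV).astype(int)
def wcent(g,thr):  # weighted centroid of gray excess
    w=np.clip(g.astype(float)-thr,0,None); yy,xx=np.mgrid[:g.shape[0],:g.shape[1]]; return np.array([(w*xx).sum(),(w*yy).sum()])/w.sum()
E
python3 - <<'E'
from h import *
im={n:cv2.imread(f'pics/{n}0.png') for n in('top','side')}
def brass(n,x,y,w,h):
    H=hsv(im[n],x,y,w,h); m=(H[...,0]>12)&(H[...,0]<30)&(H[...,1]>130)&(H[...,2]>90)
    pts=np.argwhere(m)[:,::-1].astype(np.float32)+[x,y]
    return pts.mean(0),cv2.minAreaRect(pts.astype(np.float32)),len(pts)
bt=brass('top',325,165,50,35);bs=brass('side',255,165,45,40);print('brass',bt,bs)
print('brass tri',tri(bt[0],bs[0]), onz('top',[bt[0]],.046),onz('side',[bs[0]],.046))
# cover discs
x,y=228,190;g=cv2.cvtColor(im['top'],cv2.COLOR_BGR2GRAY)
D=[]
for cx,cy in((240,217),(274,206)):
    D.append(wcent(g[cy-4:cy+5,cx-4:cx+5],60)+[cx-4,cy-4])
P=onz('top',D,.024);print('discs',np.array(D),P,np.linalg.norm(P[0]-P[1]),P.mean(0),np.degrees(np.arctan2(*(P[0]-P[1])[[1,0]])))
# dowel tips rough
ft,pt=(332.7,177.7),(368.8,181.8);fs,ps=(268.3,185.5),(283.3,164.5)
print('fixed',tri(ft,fs),onz('top',[ft],.054),'proud',tri(pt,ps),onz('top',[pt],.065))
# mallet
for n,(x,y,w,h) in dict(top=(125,190,50,55),side=(205,345,80,60)).items():
    m=brass(n,x,y,w,h); r=m[1]; print('handle',n,m[0],r, onz(n,cv2.boxPoints(r),.045).round(3).tolist())
g=cv2.cvtColor(im['top'],cv2.COLOR_BGR2GRAY);x,y=142,176
H=hsv(im['top'],x,y,26,28);m=(H[...,2]<125)&(H[...,1]<80)
print(blobs(m,x,y),np.where(m,1,0).sum(1)); print(onz('top',[[154,190]],.064))
E
```

```text
brass (array([349.23232323, 180.50505051]), ((349.4299621582031, 180.48997497558594), (19.091882705688477, 5.091169357299805), 8.130102157592773), 99) (array([275.57692308, 179.19230769]), ((275.5, 179.00001525878906), (5.600000381469727, 14.600000381469727), 36.869895935058594), 78)
brass tri (array([ 0.61265319, -0.28122271,  0.05151477]), np.float64(0.0001694004947502981)) [[ 0.61401927 -0.28213762  0.046     ]] [[ 0.61505338 -0.28841045  0.046     ]]
discs [[240.52169811 216.27735849]
 [274.32481752 205.9060219 ]] [[ 0.50967771  0.02255405  0.024     ]
 [ 0.54135098 -0.07225511  0.024     ]] 0.09995986551896056 [ 0.52551434 -0.02485053  0.024     ] 108.47313143627338
fixed (array([ 0.61737823, -0.23345631,  0.06282966]), np.float64(0.001252127014468534)) [[ 0.6191203  -0.23460503  0.054     ]] proud (array([ 0.60563407, -0.33235958,  0.06863157]), np.float64(0.0004177313079288361)) [[ 0.60636799 -0.33315447  0.065     ]]
handle top [144.   221.75] ((145.99835205078125, 217.2180633544922), (1.3169760704040527, 32.69536209106445), 23.629377365112305) [[0.457, 0.299, 0.045], [0.542, 0.27, 0.045], [0.54, 0.266, 0.045], [0.456, 0.296, 0.045]]
handle side [244.66666667 378.66666667] ((247.60150146484375, 380.8689270019531), (39.20459747314453, 0.33159375190734863), 37.746803283691406) [[0.517, 0.28, 0.045], [0.517, 0.28, 0.045], [0.449, 0.306, 0.045], [0.45, 0.306, 0.045]]
[(344, [156.3, 190.8])] [ 0  0  0  0  0  6 10 13 16 18 18 20 21 22 23 23 22 22 21 20 18 15 10  9
  7  6  3  4]
[[0.5719904  0.26021687 0.064     ]]
```

```bash
python3 - <<'E'
from h import *
im={n:cv2.imread(f'pics/{n}0.png') for n in('top','side')}
x,y,w,h=128,176,44,66
H=hsv(im['top'],x,y,w,h)
m=(H[...,0]<28)&(H[...,1]>105)
print(blobs(m,x,y))
n,l,s,c=cv2.connectedComponentsWithStats(m.astype(np.uint8));k=1+np.argmax(s[1:,4])
pts=np.argwhere(l==k)[:,::-1]+[x,y]
r=cv2.minAreaRect(pts.astype(np.float32));print(r)
print(onz('top',cv2.boxPoints(r),.045).round(4).tolist(), 'cent',onz('top',[pts.mean(0)],.045))
W=onz('top',pts.astype(float),.045)[:,:2];cc=W.mean(0);u=np.linalg.svd(W-cc)[2][0];print('axis',u,np.degrees(np.arctan2(u[1],u[0])),((W-cc)@u).min(),((W-cc)@u).max())
def big(im,x,y,w,h,W,Hh): return cv2.resize(im[y:y+h,x:x+w],(W,Hh),interpolation=cv2.INTER_CUBIC)
o=big(im['top'],120,172,60,72,500,600)
cv2.imwrite('pics/m0.png',o)
E
```

```text
[(340, [145.47, 217.8])]
((145.5172576904297, 217.70689392089844), (8.170595169067383, 43.638404846191406), 21.801406860351562)
[[0.4443, 0.3124, 0.045], [0.5591, 0.2769, 0.045], [0.5508, 0.2549, 0.045], [0.4363, 0.2908, 0.045]] cent [[0.49681088 0.28400978 0.045     ]]
axis [-0.95401457  0.29976024] 162.55679679438606 -0.060466905976999476 0.05902543795610702
```

View pics/m0.png

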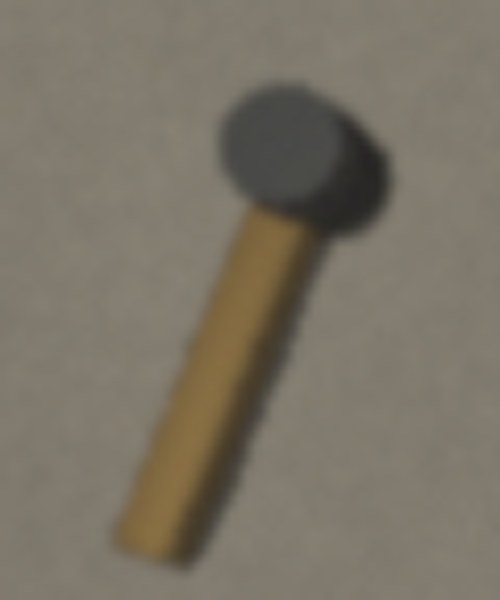

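```bash
cat >> h.py <<'E'
def go(*targets):
    """targets: (x,y,z,yaw_deg of tool x) -> slide cm, roll rad from now"""
    s=monitor.get_state(); R=Ro.from_rotvec(s['tool_rot']).as_matrix(); p=np.array(s['position'])
    yaw=np.degrees(np.arctan2(R[1,0],R[0,0]))
    print('t',round(s['time'],2),'pos',p.round(4),'yaw',round(yaw,2),'F',np.round(s['ft_force'],1),'grip',round(s['grip_width']*8.7,2),round(s['grip_force'],1),'q',np.round(s['joint_positions'],2))
    for t in targets:
        print(np.round(R.T@(np.array(t[:3])-p)*100,2).tolist(), round(-np.radians((t[3]-yaw+180)%360-180),3))
E
python3 - <<'E'
from h import *
hd=onz('top',[[153.9,189.0]],.064)[0]; bt=onz('top',[[137.65,238.4]],.045)[0]
d=(hd-bt)[:2];print(hd,bt,np.linalg.norm(d),np.degrees(np.arctan2(d[1],d[0])))
u=d/np.linalg.norm(d); org=hd[:2]-.048*u; g=hd[:2]-.040*u;print('org',org,'grasp',g)
print('device',onz('side',[[200,155],[283,150]],0).round(3).tolist(),onz('top',[[436,163],[372,95]],0).round(3).tolist())
yaw=np.degrees(np.arctan2(d[1],d[0]))+180
go((.55,-.25,.2,yaw-80),(g[0],g[1],.15,yaw),(g[0],g[1],.013,yaw))
E
```

```text
[0.57481891 0.26071862 0.064     ] [0.43910896 0.30084367 0.045     ] 0.14151752317676272 -16.471246932936822
org [0.52878872 0.27432826] grasp [0.53646042 0.27205999]
device [[0.906, -0.402, 0.0], [0.66, -0.509, 0.0]] [[0.685, -0.548, 0.0], [0.898, -0.363, 0.0]]
t 0.1 pos [ 0.2341 -0.6059  0.2216] yaw 21.13 F [0.6 0.7 0. ] grip 8.71 0.0 q [ 1.22  0.32 -0.07  1.45  0.02  1.37 -0.06]
[42.3, -21.8, 2.19] -1.089
[59.86, -70.97, 7.27] -2.485
[59.86, -70.95, 20.97] -2.485
```

Call:
move_arm:
  slide:
    - [42.3,-21.8,2]
    - [42.3,-21.8,2]
    - [42.3,-21.8,2]
    - [42.3,-21.8,2]
    - [42.3,-21.8,2]
    - [42.3,-21.8,2]
    - [42.3,-21.8,2]
    - [42.3,-21.8,2]
    - [42.3,-21.8,2]
    - [42.3,-21.8,2]
    - [59.9,-71,7.3]
    - [59.9,-71,7.3]
    - [59.9,-71,7.3]
    - [59.9,-71,7.3]
    - [59.9,-71,7.3]
    - [59.9,-71,7.3]
    - [59.9,-71,7.3]
    - [59.9,-71,7.3]
    - [59.9,-71,7.3]
    - [59.9,-71,7.3]
  roll: [-1.09,-1.09,-1.09,-1.09,-1.09,-1.09,-1.09,-1.09,-1.09,-1.09,-2.48,-2.48,-2.48,-2.48,-2.48,-2.48,-2.48,-2.48,-2.48,-2.48]
  gripper: 8.7
  squeeze: 60

```text
time: 2.1
position: [0.5374, 0.2482, 0.1516]
tool_rot: [0.453, 3.109, -0.001]
ft_force: [0.9, 0.1, -0.2]
grip_width: 1.0
grip_force: 0.0
```

```bash
python3 -c "
from h import *
go((.5365,.2721,.15,163.5),(.5365,.2721,.013,163.5))"
```

```text
t 2.1 pos [0.5374 0.2482 0.1516] yaw 163.41 F [ 0.9  0.1 -0.2] grip 8.7 0.0 q [ 0.25  0.37 -0.89  1.67  0.3   1.25  0.58]
[0.77, 2.27, 0.16] -0.002
[0.77, 2.28, 13.86] -0.002
```

Call:
move_arm:
  slide:
    - [0,0,0]
    - [0,0,0]
  roll: [0,0]

```text
time: 2.3
position: [0.5366, 0.2483, 0.1514]
tool_rot: [-0.453, -3.107, 0.0]
ft_force: [-0.1, -1.5, 0.2]
grip_width: 1.002
grip_force: 0.0
```

```bash
python3 -c "
from h import *
grab('top','top1.png')
go((.5365,.2721,.15,163.5),(.5365,.2721,.013,163.5))"
```

```text
t 2.35 pos [0.5376 0.2462 0.1515] yaw 163.23 F [ 0.  -1.2  0. ] grip 8.68 0.0 q [ 0.25  0.37 -0.88  1.67  0.3   1.25  0.58]
[0.85, 2.45, 0.14] -0.005
[0.84, 2.47, 13.84] -0.005
```

Call:
move_arm:
  slide:
    - [0.8,2.4,0]
    - [0.8,2.4,4]
    - [0.8,2.4,8]
    - [0.8,2.4,11]
    - [0.8,2.4,12.5]
    - [0.8,2.4,13.5]
    - [0.8,2.4,13.8]
    - [0.8,2.4,13.8]
    - [0.8,2.4,13.8]
  roll: [0,0,0,0,0,0,0,0,0]

```text
time: 3.25
position: [0.538, 0.2725, 0.0155]
tool_rot: [0.458, 3.106, 0.002]
ft_force: [-0.4, 0.0, -0.6]
grip_width: 1.001
grip_force: 0.0
```

```bash
python3 - <<'E'
from h import *
a=grab('top')[:,:,::-1];b=grab('side')[:,:,::-1]
c=lambda im,x,y:cv2.convertScaleAbs(cv2.resize(im[y:y+100,x:x+66],(396,600),interpolation=cv2.INTER_CUBIC),alpha=1.4)
cv2.imwrite('pics/m1.png',np.hstack([c(a,120,160),c(b,200,310)]))
go((.5365,.2721,.013,163.5))
E
```

```text
t 3.35 pos [0.5378 0.2725 0.0153] yaw 163.22 F [ 0.5  0.  -0.3] grip 8.72 0.0 q [ 0.13  0.54 -0.8   1.76  0.45  1.03  0.44]
[0.11, -0.08, 0.23] -0.005
```

View pics/m1.png

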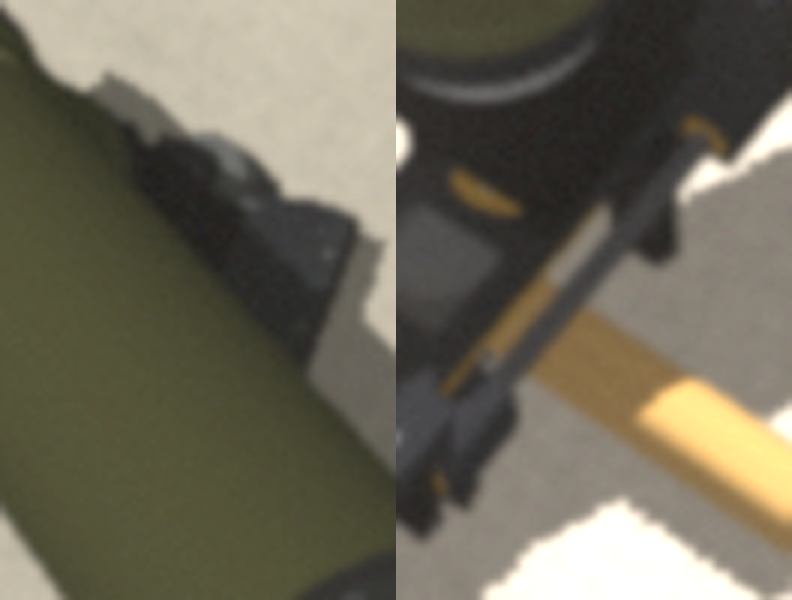

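The fingers straddle the handle (handle at about (300,370) in the side picture), just behind the head. Close and lift.

Call:
move_arm:
  slide:
    - [0,0,0.2]
    - [0,0,0.2]
    - [0,0,0.2]
    - [0,0,0.2]
    - [0,0,0.2]
    - [0,0,0.2]
    - [0,0,0.2]
    - [0,0,0.2]
  roll: [0,0,0,0,0,0,0,0]
  gripper: 0
  squeeze: 60

```text
time: 4.15
position: [0.537, 0.2721, 0.012]
tool_rot: [-0.458, -3.108, 0.0]
ft_force: [0.8, -0.3, 0.5]
grip_width: 0.354
grip_force: 0.0
```

```bash
python3 -c "
from h import *
go((.5365,.2721,.2,163.5))"
```

```text
t 4.15 pos [0.537  0.2721 0.012 ] yaw 163.22 F [ 0.8 -0.3  0.5] grip 3.08 0.0 q [ 0.13  0.54 -0.8   1.76  0.45  1.03  0.44]
[0.05, -0.01, -18.8] -0.005
```

Still closing; wait and then lift.

Call:
move_arm:
  slide:
    - [0,0,0]
    - [0,0,0]
    - [0,0,0]
    - [0,0,0]
    - [0,0,0]
    - [0,0,-1]
    - [0,0,-3]
    - [0,0,-7]
    - [0,0,-11]
    - [0,0,-14]
    - [0,0,-16]
    - [0,0,-16]
    - [0,0,-16]
  roll: [0,0,0,0,0,0,0,0,0,0,0,0,0]

```text
time: 5.45
position: [0.5365, 0.2716, 0.1714]
tool_rot: [-0.458, -3.107, 0.002]
ft_force: [0.3, 0.6, -4.1]
grip_width: 0.253
grip_force: 60.0
```

```bash
python3 - <<'E'
from h import *
b=grab('side')[:,:,::-1];grab('top','top2.png')
cv2.imwrite('pics/m2.png',cv2.resize(b[180:420,130:410],(700,600),interpolation=cv2.INTER_CUBIC))
go((.5365,.2721,.2,163.5))
E
```

```text
t 5.55 pos [0.5359 0.2712 0.1701] yaw 163.22 F [ 0.2 -0.2 -4.2] grip 2.14 60.0 q [ 0.21  0.38 -0.89  1.62  0.3   1.29  0.54]
[-0.02, 0.1, -2.99] -0.005
```

View pics/m2.png

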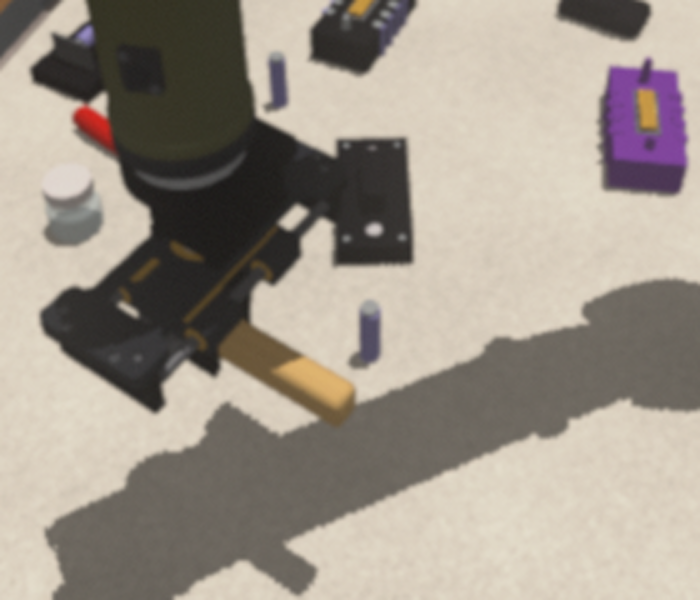

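```bash
python3 -c "
from h import *
go((.568,-.3215,.17,163.2),(.568,-.3215,.11,163.2))"
```

```text
t 5.55 pos [0.5359 0.2712 0.1701] yaw 163.22 F [ 0.2 -0.2 -4.2] grip 2.14 60.0 q [ 0.21  0.38 -0.89  1.62  0.3   1.29  0.54]
[-20.18, -55.82, 0.1] 0.0
[-20.2, -55.8, 6.1] 0.0
```

Call:
move_arm:
  slide:
    - [-1,-3,0]
    - [-2.5,-7,0]
    - [-4,-11,0]
    - [-5.5,-15,0]
    - [-7,-19,0]
    - [-8.5,-23,0]
    - [-10,-27,0]
    - [-11.5,-31,0]
    - [-13,-35,0]
    - [-14.5,-39,0]
    - [-16,-43,0]
    - [-17.5,-47,0]
    - [-18.5,-51,0]
    - [-19.5,-54,0]
    - [-20.2,-55.8,0]
    - [-20.2,-55.8,0]
    - [-20.2,-55.8,0]
    - [-20.2,-55.8,0]
  roll: [0,0,0,0,0,0,0,0,0,0,0,0,0,0,0,0,0,0]

```text
time: 7.35
position: [0.5699, -0.3176, 0.1717]
tool_rot: [-0.453, -3.108, -0.003]
ft_force: [0.3, -0.0, -3.2]
grip_width: 0.245
grip_force: 60.0
```

```bash
python3 - <<'E'
from h import *
b=grab('side')[:,:,::-1];a=grab('top')[:,:,::-1]
cv2.imwrite('pics/m3.png',np.hstack([cv2.resize(a[100:280,270:390],(400,600),interpolation=cv2.INTER_CUBIC),cv2.resize(b[80:260,220:340],(400,600),interpolation=cv2.INTER_CUBIC)]))
go((.568,-.3215,.11,163.2))
E
```

```text
t 7.45 pos [ 0.5699 -0.3182  0.1721] yaw 163.4 F [ 0.7  0.6 -3.8] grip 2.15 60.0 q [ 0.95  0.42 -0.64  1.49  0.26  1.31  1.57]
[0.09, -0.37, 6.21] 0.004
```

View pics/m3.png

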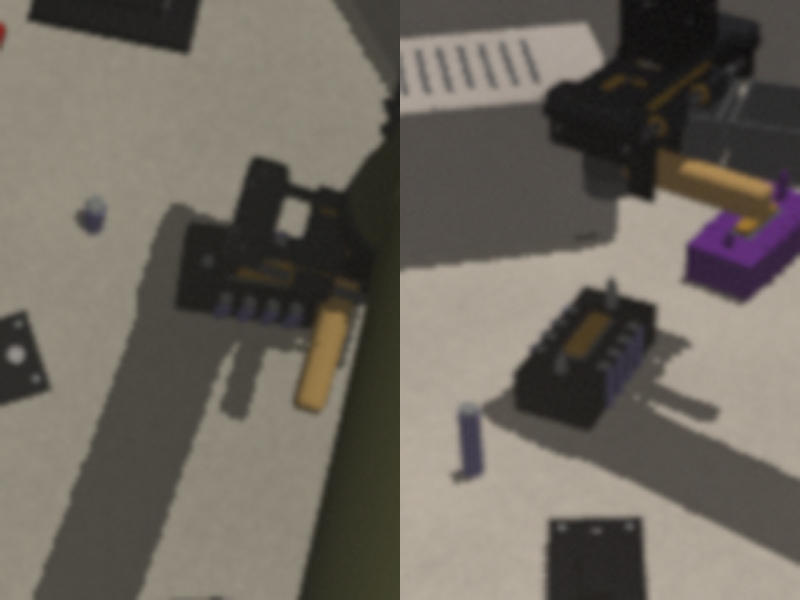

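Call:
move_arm:
  slide:
    - [0,-0.3,2]
    - [0,-0.3,5]
    - [0,-0.3,7.5]
    - [0,-0.3,8.5]
    - [0,-0.3,8.9]
    - [0,-0.3,9.2]
    - [0,-0.3,9.4]
    - [0,-0.3,9.6]
    - [0,-0.3,9.8]
    - [0,-0.3,9.8]
  roll: [0,0,0,0,0,0,0,0,0,0]

```text
time: 8.45
position: [0.5693, -0.3236, 0.0753]
tool_rot: [0.458, 3.106, -0.001]
ft_force: [-1.8, 1.3, 2.7]
grip_width: 0.25
grip_force: 60.0
```

```bash
python3 -c "
from h import *
go((.568,-.3215,.066,163.2))"
```

```text
t 8.45 pos [ 0.5693 -0.3236  0.0753] yaw 163.23 F [-1.8  1.3  2.7] grip 2.17 60.0 q [ 0.94  0.51 -0.61  1.59  0.31  1.14  1.54]
[0.19, 0.16, 0.93] 0.0
```

Call:
move_arm:
  slide:
    - [0,0,0.2]
    - [0,0,0.4]
    - [0,0,0.6]
    - [0,0,0.7]
    - [0,0,0.8]
    - [0,0,0.8]
    - [0,0,0.8]
  roll: [0,0,0,0,0,0,0]

```text
time: 9.15
position: [0.5691, -0.3235, 0.0662]
tool_rot: [0.458, 3.107, -0.0]
ft_force: [3.2, 0.6, 0.9]
grip_width: 0.249
grip_force: 60.0
```

Call:
move_arm:
  slide:
    - [0,0,0.1]
    - [0,0,0.2]
    - [0,0,0.2]
    - [0,0,0.2]
  roll: [0,0,0,0]

```text
time: 9.55
position: [0.569, -0.3235, 0.0653]
tool_rot: [0.458, 3.107, -0.001]
ft_force: [0.4, 0.6, 6.8]
grip_width: 0.248
grip_force: 60.0
```

Call:
move_arm:
  slide:
    - [0,0,0.1]
    - [0,0,0.2]
    - [0,0,0.2]
    - [0,0,0.2]
  roll: [0,0,0,0]

```text
time: 9.95
position: [0.569, -0.3235, 0.0647]
tool_rot: [0.458, 3.107, -0.002]
ft_force: [-2.4, 1.7, 13.9]
grip_width: 0.248
grip_force: 60.0
```

Call:
move_arm:
  slide:
    - [0,0,0.1]
    - [0,0,0.2]
    - [0,0,0.2]
    - [0,0,0.2]
  roll: [0,0,0,0]

```text
time: 10.35
position: [0.5681, -0.3232, 0.0628]
tool_rot: [-0.458, -3.107, 0.002]
ft_force: [-6.2, 2.9, 15.5]
grip_width: 0.245
grip_force: 60.0
```

Call:
move_arm:
  slide:
    - [0,0,-1.5]
    - [0,0,-5]
    - [0,0,-9]
    - [0,0,-11]
    - [2,5,-11]
    - [4,9,-11]
    - [5.5,13.5,-11]
    - [7,18,-11]
    - [8.5,22,-11]
    - [10,26,-11]
    - [11,29,-11]
    - [11.5,30,-11]
    - [11.5,30,-11]
    - [11.5,30,-11]
  roll: [0,0,0,0,0,0,0,0,0,0,0,0,0,0]

```text
time: 11.75
position: [0.5443, -0.005, 0.1694]
tool_rot: [-0.461, -3.106, 0.003]
ft_force: [0.9, 0.2, -4.3]
grip_width: 0.243
grip_force: 60.0
```

```bash
python3 - <<'E'
from h import *
b=grab('side','side4.png')[:,:,::-1];a=grab('top','top4.png')[:,:,::-1]
c=lambda im,x,y,w,h,W,H:cv2.convertScaleAbs(cv2.resize(im[y:y+h,x:x+w],(W,H),interpolation=cv2.INTER_CUBIC),alpha=1.5)
cv2.imwrite('pics/m4.png',np.hstack([np.vstack([c(a,316,158,66,50,396,300),c(b,245,160,66,50,396,300)]),c(b,130,80,132,200,396,600)]))
go((.5365,.2721,.17,163.4),(.5365,.2721,.013,163.4))
E
```

```text
t 11.85 pos [ 0.5447 -0.0056  0.1696] yaw 163.03 F [ 1.2  0.2 -2.8] grip 2.12 60.0 q [ 0.69  0.21 -0.82  1.76  0.16  1.24  1.11]
[8.89, 26.32, -0.07] -0.007
[8.88, 26.34, 15.63] -0.007
```

View pics/m4.png

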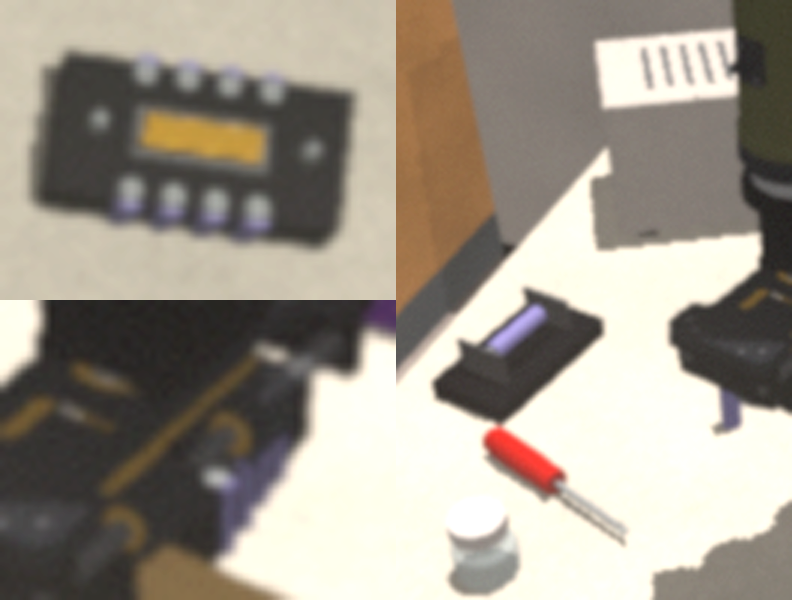

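```bash
cat >> h.py <<'E'
def dow(f,pts,r=3):
    g=cv2.cvtColor(cv2.imread(f),cv2.COLOR_BGR2GRAY); o=[]
    for x,y in pts:
        w=g[y-r:y+r+1,x-r:x+r+1]; o.append(wcent(w,np.median(w)+12)+[x-r,y-r])
    return np.array(o)
E
python3 - <<'E'
from h import *
for f,p in(('pics/top0.png',[(333,178),(369,182)]),('pics/top4.png',[(333,178),(368,183)])):
    d=dow(f,p);P=onz('top',d,.054);v=P[0]-P[1];print(d.round(2).tolist(),P.round(4).tolist(),np.linalg.norm(v),P.mean(0),np.degrees(np.arctan2(v[1],v[0])))
Q=P.copy()
for z in(.054,.058,.062,.068):
    X=P[1].copy()
    # true axis assumed at 100 mm from fixed
    X[:2]=P[0][:2]-v[:2]/np.linalg.norm(v[:2])*.1; X[2]=z; print(z,proj('top',X))
E
```

```text
[[332.21, 177.29], [368.71, 181.45]] [[0.6203, -0.2332, 0.054], [0.6103, -0.3353, 0.054]] 0.1025471221086913 [ 0.615264  -0.2842607  0.054    ] 84.3913754914555
[[332.21, 177.3], [367.67, 182.53]] [[0.6203, -0.2332, 0.054], [0.6071, -0.3323, 0.054]] 0.09994547789676451 [ 0.61366791 -0.28276136  0.054     ] 82.42083932906539
0.054 [[367.68605021 182.5318473 ]]
0.058 [[367.98194246 182.17650196]]
0.062 [[368.27989991 181.81867392]]
0.068 [[368.73075582 181.27721966]]
```

Call:
move_arm:
  slide:
    - [1,3,0]
    - [2.5,7,0]
    - [4,11.5,0]
    - [5.5,16,0]
    - [7,20,0]
    - [8,23.5,0]
    - [8.9,26.3,0]
    - [8.9,26.3,1]
    - [8.9,26.3,4]
    - [8.9,26.3,8]
    - [8.9,26.3,11]
    - [8.9,26.3,13.5]
    - [8.9,26.3,14.5]
    - [8.9,26.3,15]
    - [8.9,26.3,15.3]
    - [8.9,26.3,15.3]
  roll: [0,0,0,0,0,0,0,0,0,0,0,0,0,0,0,0]

```text
time: 13.45
position: [0.5365, 0.2746, 0.0179]
tool_rot: [0.459, 3.107, 0.001]
ft_force: [0.6, 0.6, -3.8]
grip_width: 0.246
grip_force: 60.0
```

```bash
python3 -c "
from h import *
go((.5365,.2721,.0125,163.4))"
```

```text
t 13.45 pos [0.5365 0.2746 0.0179] yaw 163.19 F [ 0.6  0.6 -3.8] grip 2.14 60.0 q [ 0.14  0.54 -0.82  1.76  0.46  1.04  0.43]
[-0.07, -0.24, 0.54] -0.004
```

Call:
move_arm:
  slide:
    - [0,0,0.2]
    - [0,0,0.4]
    - [0,0,0.4]
    - [0,0,0.4]
  roll: [0,0,0,0]

```text
time: 13.85
position: [0.5357, 0.2746, 0.0132]
tool_rot: [0.458, 3.108, -0.0]
ft_force: [0.5, -0.4, -3.4]
grip_width: 0.251
grip_force: 60.0
```

Call:
move_arm:
  slide:
    - [0,0,0.1]
    - [0,0,0.2]
    - [0,0,0.2]
  roll: [0,0,0]

```text
time: 14.15
position: [0.5357, 0.2746, 0.0111]
tool_rot: [0.458, 3.108, -0.0]
ft_force: [-0.6, -0.1, -4.1]
grip_width: 0.249
grip_force: 60.0
```

Call:
move_arm:
  slide:
    - [0,0,0]
    - [0,0,0]
    - [0,0,0]
    - [0,0,0]
    - [0,0,0]
    - [0,0,0]
    - [0,0,0]
    - [0,0,0]
    - [0,0,-2]
    - [0,0,-6]
    - [0,0,-10]
    - [0,0,-14]
    - [0,0,-16]
    - [0,0,-16]
  roll: [0,0,0,0,0,0,0,0,0,0,0,0,0,0]
  gripper: 8.7

```text
time: 15.55
position: [0.5374, 0.276, 0.1748]
tool_rot: [0.457, 3.102, 0.005]
ft_force: [-0.0, 1.0, 0.4]
grip_width: 0.999
grip_force: 0.0
```

```bash
python3 -c "
from h import *
go((.5255,-.0249,.17,108.5),(.5255,-.0249,.026,108.5))"
```

```text
t 15.55 pos [0.5374 0.276  0.1748] yaw 163.22 F [-0.   1.   0.4] grip 8.69 0.0 q [ 0.22  0.38 -0.92  1.62  0.31  1.29  0.53]
[-7.55, -29.15, 0.4] 0.955
[-7.47, -29.21, 14.8] 0.955
```

Call:
move_arm:
  slide:
    - [-1,-3,0]
    - [-2,-7,0]
    - [-3,-11,0]
    - [-4,-15,0]
    - [-5,-19,0]
    - [-6,-23,0]
    - [-7,-27,0]
    - [-7.5,-29.2,0]
    - [-7.5,-29.2,0]
    - [-7.5,-29.2,4]
    - [-7.5,-29.2,8]
    - [-7.5,-29.2,11]
    - [-7.5,-29.2,12.5]
    - [-7.5,-29.2,13]
    - [-7.5,-29.2,13]
  roll: [0.12,0.26,0.4,0.54,0.68,0.82,0.95,0.95,0.95,0.95,0.95,0.95,0.95,0.95,0.95]

```text
time: 17.05
position: [0.5233, -0.026, 0.041]
tool_rot: [-1.828, -2.555, -0.0]
ft_force: [-0.8, 0.4, -0.7]
grip_width: 1.002
grip_force: 0.0
```

```bash
python3 -c "
from h import *
grab('top','top5.png')
go((.5255,-.0249,.028,108.5))"
```

```text
t 17.1 pos [ 0.524  -0.0262  0.042 ] yaw 108.83 F [0.8 0.3 1.1] grip 8.72 0.0 q [ 0.58  0.29 -0.65  1.94  0.21  0.98  0.16]
[0.07, 0.18, 1.4] 0.006
```

Call:
move_arm:
  slide:
    - [0.1,0.15,0.5]
    - [0.1,0.15,1]
    - [0.1,0.15,1.3]
    - [0.1,0.15,1.3]
    - [0.1,0.15,1.3]
    - [0.1,0.15,1.3]
  roll: [0.006,0.006,0.006,0.006,0.006,0.006]

```text
time: 17.7
position: [0.5244, -0.0253, 0.0282]
tool_rot: [1.837, 2.549, 0.0]
ft_force: [0.8, 0.5, 0.3]
grip_width: 0.999
grip_force: 0.0
```

```bash
python3 -c "
from h import *
a=grab('top','top6.png')[:,:,::-1]
b=grab('side','side6.png')[:,:,::-1]
c=lambda im,x,y,w,h,W,H:cv2.convertScaleAbs(cv2.resize(im[y:y+h,x:x+w],(W,H),interpolation=cv2.INTER_CUBIC),alpha=1.5)
cv2.imwrite('pics/m5.png',np.hstack([c(a,220,170,80,120,400,600),c(b,240,190,80,120,400,600)]))
go((.5255,-.0249,.028,108.5))"
```

```text
t 17.8 pos [ 0.5244 -0.0252  0.0282] yaw 108.45 F [-0.9 -0.3 -0.3] grip 8.72 0.0 q [ 0.57  0.31 -0.64  1.95  0.23  0.96  0.14]
[-0.0, 0.12, 0.02] -0.001
```

View pics/m5.png

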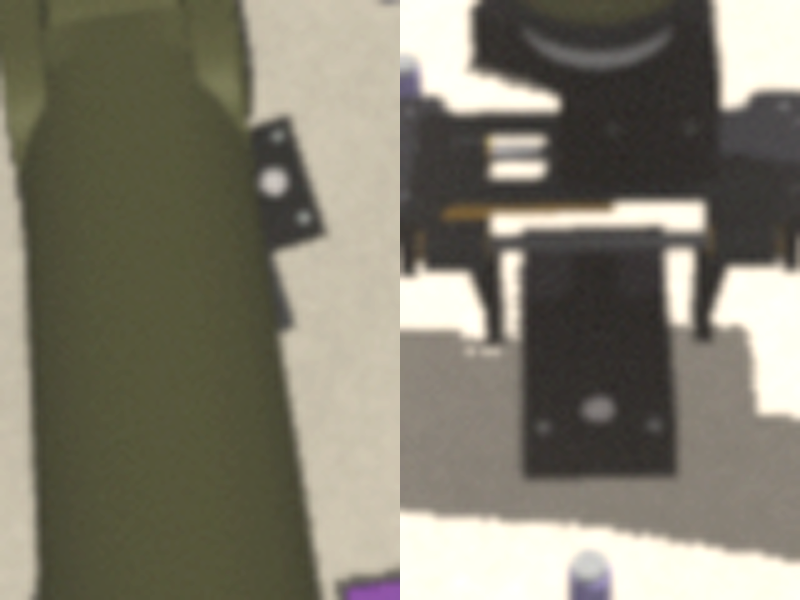

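The fingers straddle the cover symmetrically (side picture tips at x≈495/703, disc at 598). Close on the rib.

Call:
move_arm:
  slide:
    - [0,0,0]
    - [0,0,0]
    - [0,0,0]
    - [0,0,0]
    - [0,0,0]
    - [0,0,0]
    - [0,0,0]
    - [0,0,0]
    - [0,0,0]
    - [0,0,0]
    - [0,0,0]
    - [0,0,0]
    - [0,0,0]
  roll: [0,0,0,0,0,0,0,0,0,0,0,0,0]
  gripper: 0
  squeeze: 60

```text
time: 19.1
position: [0.5245, -0.0252, 0.0282]
tool_rot: [1.836, 2.548, 0.0]
ft_force: [1.0, 0.2, -0.8]
grip_width: 0.244
grip_force: 60.0
```

```bash
python3 - <<'E'
from h import *
grab('top','top7.png');grab('side','side7.png')
for f in('top0','top6','top7'):print(f,dow(f'pics/{f}.png',[(274,206)],4))
for f in('side0','side6','side7'):print(f,dow(f'pics/{f}.png',[(280,272)],4))
for n,c in(('top',dow('pics/top7.png',[(274,206)],4)),('top',dow('pics/top6.png',[(274,206)],4)),('side',dow('pics/side6.png',[(280,272)],4)),('side',dow('pics/side7.png',[(280,272)],4))): print(n,onz(n,c,.024))
go((.5255,-.0249,.028,108.5))
E
```

```text
top0 [[274.31640212 205.92275132]]
top6 [[274.31636364 205.90545455]]
top7 [[274.43       206.18272727]]
side0 [[279.25341426 271.29969651]]
side6 [[279.28746929 271.39312039]]
side7 [[279.67030568 271.35152838]]
top [[ 0.54055685 -0.07257204  0.024     ]]
top [[ 0.54135216 -0.07223108  0.024     ]]
side [[0.50994201 0.01638115 0.024     ]]
side [[0.50915046 0.01600672 0.024     ]]
t 19.2 pos [ 0.5244 -0.0252  0.0281] yaw 108.46 F [ 0.6 -0.2 -0.2] grip 2.15 60.0 q [ 0.57  0.31 -0.64  1.95  0.23  0.95  0.14]
[-0.01, 0.11, 0.01] -0.001
```

```bash
python3 -c "
from h import *
go((.6134,-.2829,.138,82.4),(.6134,-.2829,.1,82.4))"
```

```text
t 19.2 pos [ 0.5244 -0.0252  0.0281] yaw 108.46 F [ 0.6 -0.2 -0.2] grip 2.15 60.0 q [ 0.57  0.31 -0.64  1.95  0.23  0.95  0.14]
[-27.27, 0.28, -10.99] 0.455
[-27.27, 0.28, -7.19] 0.455
```

Call:
move_arm:
  slide:
    - [0,0,-1]
    - [0,0,-4]
    - [0,0,-8]
    - [0,0,-11]
    - [-2,0,-11]
    - [-5.5,0.1,-11]
    - [-9.5,0.1,-11]
    - [-13.5,0.2,-11]
    - [-17.5,0.2,-11]
    - [-21,0.3,-11]
    - [-24,0.3,-11]
    - [-26.3,0.3,-11]
    - [-27.3,0.3,-11]
    - [-27.3,0.3,-11]
    - [-27.3,0.3,-9]
    - [-27.3,0.3,-7.5]
    - [-27.3,0.3,-7.2]
    - [-27.3,0.3,-7.2]
    - [-27.3,0.3,-7.2]
  roll: [0,0,0,0,0.05,0.1,0.17,0.24,0.31,0.38,0.44,0.455,0.455,0.455,0.455,0.455,0.455,0.455,0.455]

```text
time: 21.1
position: [0.6138, -0.2829, 0.1008]
tool_rot: [2.363, 2.069, 0.0]
ft_force: [-0.1, 0.2, -1.8]
grip_width: 0.245
grip_force: 60.0
```

```bash
python3 - <<'E'
from h import *
b=grab('side','side8.png')[:,:,::-1];a=grab('top','top8.png')[:,:,::-1]
c=lambda im,x,y,w,h,W,H:cv2.convertScaleAbs(cv2.resize(im[y:y+h,x:x+w],(W,H),interpolation=cv2.INTER_CUBIC),alpha=1.5)
cv2.imwrite('pics/m6.png',np.hstack([c(a,310,140,80,120,400,600),c(b,240,110,80,120,400,600)]))
go((.6134,-.2829,.1,82.4),(.6134,-.2829,.068,82.4))
E
```

```text
t 21.2 pos [ 0.6141 -0.2833  0.1012] yaw 82.39 F [ 0.3  0.4 -2.9] grip 2.15 60.0 q [ 0.73  0.49 -0.45  1.51  0.22  1.19  0.11]
[0.03, -0.07, 0.12] -0.0
[0.03, -0.08, 3.32] -0.0
```

View pics/m6.png

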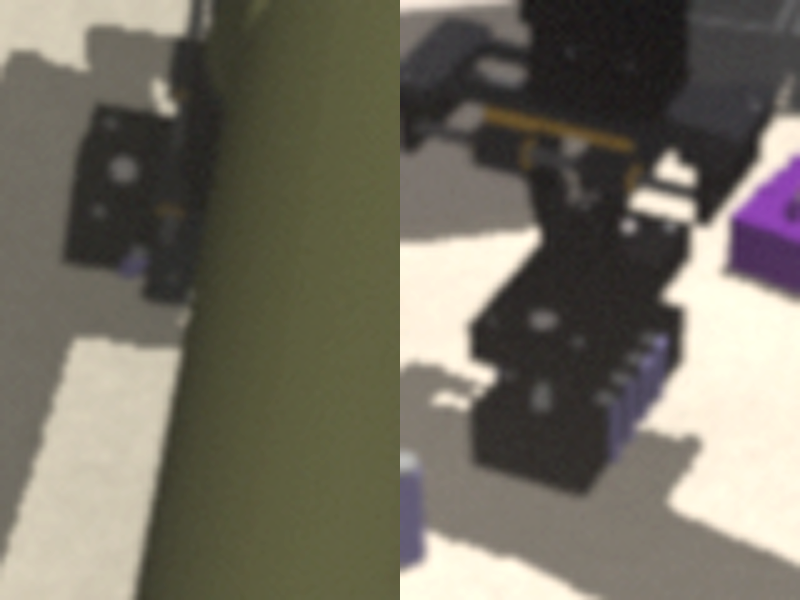

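```bash
python3 - <<'E'
from h import *
t=dow('pics/top8.png',[(335,174)],4)[0]; s=dow('pics/side8.png',[(269,174)],4)[0]
fs=dow('pics/side0.png',[(268,186)],3)[0]
print('disc px',t,s,'fixed tip side',fs)
d=onz('top',[t],.097)[0]; f=np.array([.6203,-.2332,.054]); print('top: disc-fixed',d-f)
print('side: disc',onz('side',[s],.097)[0],'fixed',onz('side',[fs],.054)[0])
E
```

```text
disc px [334.20486111 173.41319444] [268.18360656 173.58032787] fixed tip side [269.7244898  184.45918367]
top: disc-fixed [-0.00077269 -0.0002519   0.043     ]
side: disc [ 0.61991499 -0.24019644  0.097     ] fixed [ 0.61963688 -0.25022739  0.054     ]
```

Call:
move_arm:
  slide:
    - [0,0.04,0.6]
    - [0,0.04,1.2]
    - [0,0.04,1.6]
    - [0,0.04,1.8]
    - [0,0.04,2.0]
    - [0,0.04,2.2]
    - [0,0.04,2.4]
    - [0,0.04,2.4]
  roll: [0,0,0,0,0,0,0,0]

```text
time: 22.0
position: [0.6145, -0.2832, 0.0762]
tool_rot: [2.363, 2.069, 0.001]
ft_force: [1.9, -0.4, -2.8]
grip_width: 0.247
grip_force: 60.0
```

```bash
python3 -c "
from h import *
go((.6138,-.2829,.068,82.4))"
```

```text
t 22.0 pos [ 0.6145 -0.2832  0.0762] yaw 82.4 F [ 1.9 -0.4 -2.8] grip 2.15 60.0 q [ 0.73  0.51 -0.45  1.53  0.23  1.15  0.1 ]
[0.02, -0.07, 0.82] -0.0
```

Call:
move_arm:
  slide:
    - [0,0,0.2]
    - [0,0,0.35]
    - [0,0,0.5]
    - [0,0,0.65]
    - [0,0,0.75]
    - [0,0,0.8]
    - [0,0,0.8]
  roll: [0,0,0,0,0,0,0]

```text
time: 22.7
position: [0.6147, -0.2832, 0.0699]
tool_rot: [2.363, 2.068, 0.001]
ft_force: [-1.0, 1.0, 6.3]
grip_width: 0.246
grip_force: 60.0
```

Call:
move_arm:
  slide:
    - [0,0,0.1]
    - [0,0,0.1]
    - [0,0,0.1]
    - [0,0,0.1]
  roll: [0,0,0,0]

```text
time: 23.1
position: [0.6147, -0.2832, 0.069]
tool_rot: [2.363, 2.068, 0.001]
ft_force: [-0.6, 1.5, 8.3]
grip_width: 0.249
grip_force: 60.0
```

Call:
move_arm:
  slide:
    - [0,0,0.1]
    - [0,0,0.2]
    - [0,0,0.2]
    - [0,0,0.2]
  roll: [0,0,0,0]

```text
time: 23.5
position: [0.6147, -0.2832, 0.0681]
tool_rot: [2.362, 2.068, 0.001]
ft_force: [-3.1, 3.2, 12.8]
grip_width: 0.248
grip_force: 60.0
```

Call:
move_arm:
  slide:
    - [0,0,0.1]
    - [0,0,0.2]
    - [0,0,0.2]
    - [0,0,0.2]
  roll: [0,0,0,0]

```text
time: 23.9
position: [0.6147, -0.2832, 0.0681]
tool_rot: [2.362, 2.068, 0.0]
ft_force: [-7.0, 3.8, 22.3]
grip_width: 0.248
grip_force: 60.0
```

```bash
python3 - <<'E'
from h import *
grab('side','side9.png');grab('top','top9.png')
for n,p in(('top',(333,177)),('side',(269,182))):
    print(n,'disc',dow(f'pics/{n}9.png',[p],4)[0],'expected',proj(n,[.6203,-.2332,.064])[0])
H=hsv(cv2.imread('pics/top9.png'),120,170,60,80);print('handle',blobs((H[...,0]<28)&(H[...,1]>105),120,170,20))
go((.6147,-.2832,.068,82.4))
E
```

```text
top disc [332.84083045 176.37370242] expected [332.6288231  176.34593422]
side disc [268.14233577 183.37956204] expected [267.45142646 185.07903527]
handle [(327, [145.16, 218.01])]
t 24.0 pos [ 0.6148 -0.2832  0.0681] yaw 82.39 F [-6.   3.4 21.5] grip 2.16 60.0 q [ 0.72  0.52 -0.44  1.54  0.24  1.13  0.1 ]
[-0.0, -0.01, 0.01] -0.0
```

Call:
move_arm:
  slide:
    - [0,0,0]
    - [0,0,0]
    - [0,0,0]
    - [0,0,0]
    - [0,0,0]
  roll: [0,0,0,0,0]

```text
time: 24.5
position: [0.6148, -0.2831, 0.0681]
tool_rot: [2.362, 2.068, 0.0]
ft_force: [-7.4, 4.6, 21.7]
grip_width: 0.25
grip_force: 60.0
```

```bash
python3 -c "
from h import *
print(workorder.close_job())"
```

```text
the job is handed in; nothing more can be done
None
```

I drove the proud dowel home with the mallet, put the mallet back at its original spot on the bench, and fitted the cover over both dowels. I handed the job in at 24.5 s with the cover still gripped and pressed closed at about 22 N.

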